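Close the covers of the loaded tumbler cradles

ROBOT

A 6-joint arm with a two-finger parallel gripper is mounted at the origin on the work surface. World frame = base frame: x ahead of the robot, y to its left, z up, the work surface at z = 0. Lengths are in m, angles in rad, forces in N, time in s.
With the tool pointing down it reaches from about 0.325 to 1 m from the base axis. Payload 5.1 kg.
Tool frame: the origin (TCP) lies midway between the tips of the shut fingers; the grasp point (between the pads) lies 19 mm behind it; x points along the fingers, z is the direction in which the jaws open and shut, and the axes are right-handed (so a half turn about x gives the same grasp; the last joint's range is limited). The gripper opens to 85 mm and grips with 20 to 120 N. Pads are 22 mm wide; open, the fingers measure 114 mm over their backs; the gripper's body (76 mm by 85 mm) begins 54 mm behind the grasp point. The pads swing forward as they close: fully open they stand 13 mm farther back than shut.
Start: joints at [-1.254, 0.124, 1.65, -0, 1.367, -0.083], TCP at [0.253, -0.599, 0.231] pointing down, gripper open.
Joint ranges: [-2.61, 2.61], [-1.02, 2.33], [0.03, 2.71], [-1.35, 4.49], [0.32, 2.68], [-2.91, 2.91]. Speed limits (rad/s): [2.57, 2.57, 3.14, 3.14, 3.14, 3.14].

INTERFACE

Orientations are given as a 3x3 rotation matrix whose columns are the frame's x, y, z axes.
In Python, from station import r gives the robot as it stands.
- The arm moves only by the tool apply_moves, never from a script. Its argument "rows" is a list that holds one entry, the list of rows, each a list of 5 numbers: the shift along the tool's x, y, z in m, then the turn about the tool's x in rad, then the opening in per cent of the stroke, from 0 (shut) to 100 (fully open). A call has 1 to 8 rows; each row shifts and turns the pose as measured when the row begins, along the tool's axes as they then stand; what a row does not reach is not made up. A row lasts 1/12 s, in which the tool goes at most 41.7 mm and 7.16 degrees, less where a joint would pass 70% of its speed; a pose out of reach is approached as far as the arm can. A call is refused whole if a number of a shift passes 0.0417 or a number of a turn 0.125, either way. A call with a gripper value outside its range is refused whole. The fingers move at their own pace and stop on an object; "grip_force" is the grip in N (left out, the last holds). Time passes only in rows, so rows that do not move let the fingers close. It gives the time, the measured TCP pose, the force and the opening at its end, in the units of the state.
- r.get_obs(): the state, without advancing time (a new reading comes with each control period).
- r.capture(name): name is "side" or "top" or "wrist"; returns the picture (420x560x3 uint8, red, green, blue); there is no depth.
- r.camera_params(name): a dict with "fx", "fy", "cx", "cy" (pixels), "view" (4x4, takes a point from world to camera coordinates). Camera axes: x right, y up, looking along -z (the intrinsics and any distortion apply to the point x, -y, -z); pixel columns grow to the right and rows downward; lengths in m; the calibration is good to about 2 mm. A picture is of the moment at which its call begins: read the wrist's pose just before it. camera_params takes no time and is no camera call; for the wrist camera it gives the pose at the moment of the call.
- r.close_job(): hands the job in, once; it reports no verdict.
The state is a dict: "time_s": time; "joint_pos": joint angles; "qvel": joint speeds; "tau": joint torques, N m; "ee_pos": TCP position; "tcp_rot": TCP orientation; "contact_force": force on the tool from outside, world axes, zero at the start; "torque": the same for the moment, N m; "grip_width": finger opening in m.
Only numpy, scipy, OpenCV 4.12 (cv2) and the standard library are available. Lean on these libraries where they do the work, as an engineer would, in place of code of your own. Each camera call takes 0.05 s, during which the arm holds its last target. There are 200 camera calls.

TASK

Pull the yellow clip straight up off the cradle's catch and put it in the grey tray, then press the covers of the two cradles that hold tumblers down by their blue tabs until the catches snap and hold them fully shut. Leave the tumblers in their cradles, leave the empty cradle's cover as it stands, and do not shift the mug, the bottle or the spare heating element.

Things in the scene. Friction and masses are not known exactly. Their poses are not given: they have to be found in the camera images.
- cradle_a: cradle with the green-banded tumbler; carries the yellow clip. The three look alike and stand in any order, catch to the left or right. Fixed white base 136 (x) x 158 mm (y -88 to 70). Origin on the table; x along the trough, +y to the hinge, -y to the catch. Catch-side rim 45 mm high, 8 thick, centred on y -56; end walls 38 mm high
- cover_a (a joint): cover hinge of the cradle with the green-banded tumbler, rad: 0 shut, pi/2 upright, up to 1.9 leaning back. Starts at 1.3-1.75. Stiff (0.2 N m): stays at any angle. From about 0.12 rad a tooth under the tab meets the sprung catch; 8-15 N straight down on the tab carries it past and it snaps to 0 from about 0.05; let go earlier it stays ajar
- cover_a_tab (a point): middle of the outer (top when shut) face of the blue press tab of the cradle with the green-banded tumbler's cover; tab 50 mm along the hinge, 6 thick, 93 to 137 mm from the hinge line; shut, this point is 122 mm from that line and 53 mm above the table. Raised, the face looks away from the cradle. Axes: the cradle's, turned with the cover
- cover_a_hinge (a point): middle of the hinge line of the cradle with the green-banded tumbler's white half-shell cover (108 mm long), 45 mm above the table, at y +52 in the cradle; x along the hinge. The tab rises from the -y side and swings over to +y. The cover's round back stands up to 47 mm out of the tab's plane, 8 to 96 mm from the hinge line
- cradle_b: cradle with the red-banded tumbler; no clip. Fixed white base 136 (x) x 158 mm (y -88 to 70). Origin on the table; x along the trough, +y to the hinge, -y to the catch. Catch-side rim 45 mm high, 8 thick, centred on y -56; end walls 38 mm high
- cover_b (a joint): cover hinge of the cradle with the red-banded tumbler, rad: 0 shut, pi/2 upright, up to 1.9 leaning back. Starts at 0.6-1.75. Stiff (0.2 N m): stays at any angle. From about 0.12 rad a tooth under the tab meets the sprung catch; 8-15 N straight down on the tab carries it past and it snaps to 0 from about 0.05; let go earlier it stays ajar
- cover_b_tab (a point): middle of the outer (top when shut) face of the blue press tab of the cradle with the red-banded tumbler's cover; tab 50 mm along the hinge, 6 thick, 93 to 137 mm from the hinge line; shut, this point is 122 mm from that line and 53 mm above the table. Raised, the face looks away from the cradle. Axes: the cradle's, turned with the cover
- cover_b_hinge (a point): middle of the hinge line of the cradle with the red-banded tumbler's white half-shell cover (108 mm long), 45 mm above the table, at y +52 in the cradle; x along the hinge. The tab rises from the -y side and swings over to +y. The cover's round back stands up to 47 mm out of the tab's plane, 8 to 96 mm from the hinge line
- cradle_c: empty cradle; no tumbler, no clip. Fixed white base 136 (x) x 158 mm (y -88 to 70). Origin on the table; x along the trough, +y to the hinge, -y to the catch. Catch-side rim 45 mm high, 8 thick, centred on y -56; end walls 38 mm high
- cover_c (a joint): cover hinge of the empty cradle, rad: 0 shut, pi/2 upright, up to 1.9 leaning back. Starts at 1.0-1.7. Stiff (0.2 N m): stays at any angle. From about 0.12 rad a tooth under the tab meets the sprung catch; 8-15 N straight down on the tab carries it past and it snaps to 0 from about 0.05; let go earlier it stays ajar
- cover_c_tab (a point): middle of the outer (top when shut) face of the blue press tab of the empty cradle's cover; tab 50 mm along the hinge, 6 thick, 93 to 137 mm from the hinge line; shut, this point is 122 mm from that line and 53 mm above the table. Raised, the face looks away from the cradle. Axes: the cradle's, turned with the cover
- cover_c_hinge (a point): middle of the hinge line of the empty cradle's white half-shell cover (108 mm long), 45 mm above the table, at y +52 in the cradle; x along the hinge. The tab rises from the -y side and swings over to +y. The cover's round back stands up to 47 mm out of the tab's plane, 8 to 96 mm from the hinge line
- clip: yellow clip, 0.04-0.09 kg, on the catch-side rim of its cradle (origin: underside of its shoulder, on the rim, 45 mm up); its cover cannot shut on it. Shoulder 40 x 20 x 8 mm, grip block above to 50 mm. Leg 30 mm wide, 23 mm down, held by the sprung catch: 6-12 N straight up frees it within 12 mm, it is clear after 25 mm. Axes: its cradle's
- clip_grip (a point): middle of the clip's grip block, 34 mm (clip x) by 14 mm (clip y), 30 mm above the clip's origin, so 75 mm above the table at the start; pinch it across x
- tray: open grey tray, fixed, 110 (x) x 150 (y) mm, walls 25 mm high and 4 mm thick; origin on the table under its middle, inner floor 4 mm up
- tumbler_a_mid (a point): centre of the white tumbler with a green band lying in its cradle, 70 mm dia, 100 mm long (x), top 80 mm above the table
- tumbler_b_mid (a point): centre of the white tumbler with a red band lying in its cradle, 70 mm dia, 100 mm long (x), top 80 mm above the table
- mug: white mug standing by, 76 mm dia, 95 mm tall, origin under its middle
- spray: white and blue bottle with a red cap standing by, 56 mm dia, 165 mm tall, origin under its middle
- element: spare C-shaped heating element standing by, 110 mm dia, 75 mm tall, origin under the C's centre
Things that resemble listed ones, but are neither listed nor needed, are in the scene too. Leave any purple or turquoise look-alike of the part that bears tumbler_b_mid alone.

How it is judged:
On the way, in this order (a step that is already met when the one before it is completed fails the run):
1. the clip lies in the tray while the cover it blocked is still open (x of clip_grip in the frame of tray between -0.052 and 0.052 m and y of clip_grip in the frame of tray between -0.072 and 0.072 m and height (world z) of clip_grip below 0.065 m and linear speed of clip below 0.03 m/s and value of joint cover_a above 0.1 rad), for 0.2 s.
2. the cover of the cradle that carried the clip is snapped shut (value of joint cover_a below 0.035 rad), for 0.2 s.
At the end, for the whole second after the job is handed in: Both loaded cradles' covers are held shut (hinge < 0.035 rad), tumblers in their cradles (within 50 mm); the clip rests inside the tray (its grip's middle below 65 mm); the empty cradle's tab is within 25 mm, and the mug, bottle and spare element within 30 mm, of where they began (value of joint each of cover_a, cover_b below 0.035 rad and distance of cover_c_tab from where it was at the start of the episode below 0.025 m and x of clip_grip in the frame of tray between -0.052 and 0.052 m and y of clip_grip in the frame of tray between -0.072 and 0.072 m and height (world z) of clip_grip below 0.065 m and linear speed of each of clip, mug, spray, element below 0.03 m/s and z of tumbler_a_mid in the frame of cradle_a below 0.055 m and horizontal distance between tumbler_a_mid and cradle_a below 0.05 m and z of tumbler_b_mid in the frame of cradle_b below 0.055 m and horizontal distance between tumbler_b_mid and cradle_b below 0.05 m and not (distance of mug from where it was at the start of the episode above 0.03 m) and not (distance of spray from where it was at the start of the episode above 0.03 m) and not (distance of element from where it was at the start of the episode above 0.03 m)); the robot touches nothing.
It fails at once if the mug, the bottle or the spare element is shifted by more than 30 mm (distance of any of mug, spray, element from where it was at the start of the episode above 0.03 m).
It fails at once if the empty cradle's cover is moved by more than 25 mm at its tab (distance of cover_c_tab from where it was at the start of the episode above 0.025 m).
It also fails if it takes over 72 s, if anything falls off the work surface, if the arm or the gripper's body presses on something with over 40 N, if the wrist force passes 120 N, or if a joint passes its speed limit or range.

## Working session

There is one attempt and no reset: what is moved stays moved. The work goes in short steps, Python scripts to look and compute and a tool call to move; the robot and the scene stay as the last step left them, time stands still between calls to the robot, and variables do not carry over. Pictures are saved under pics/ and viewed, on a budget of 10 in all, crops included, one or two more only if the job needs it, and the job is handed in when it is done.

Besides the shell and the picture viewer there is one more tool, called after ">>>" as name(argument=value, ...) on one line, values as JSON. apply_moves: Moves the arm, as the interface text tells. Its arguments: {"type":"object","properties":{"rows":{"type":"array","items":{"type":"array","items":{"type":"array","items":{"type":"number"}}}},"grip_force":{"type":"number"}},"required":["rows"]}

```bash
mkdir -p pics; ls
python3 - <<'E'
from station import r
import cv2,numpy as np
o=r.get_obs();print({k:np.round(v,3).tolist() for k,v in o.items()})
for n in("side","top"):
    im=r.capture(n);cv2.imwrite(f"pics/{n}0.png",im[:,:,::-1]);p=r.camera_params(n)
    print(n,{k:np.round(v,3).tolist() for k,v in p.items()})
E
```

```text
pics
{'time_s': 0.0, 'joint_pos': [-1.254, 0.125, 1.652, -0.0, 1.367, -0.083], 'qvel': [0.0, 0.001, -0.0, 0.002, 0.0, -0.001], 'tau': [-0.002, -42.363, -36.545, -0.0, 0.007, -0.0], 'ee_pos': [0.253, -0.598, 0.23], 'tcp_rot': [[-0.001, 0.921, 0.389], [0.002, 0.389, -0.921], [-1.0, 0.0, -0.002]], 'contact_force': [0.163, -0.308, 0.415], 'torque': [0.025, -0.012, 0.05], 'grip_width': 0.085}
side {'fx': 423.445, 'fy': 423.445, 'cx': 273.016, 'cy': 210.313, 'view': [[-0.944, -0.329, 0.024, 0.554], [0.207, -0.533, 0.82, -0.189], [-0.257, 0.779, 0.572, -0.848], [0.0, 0.0, 0.0, 1.0]]}
top {'fx': 493.344, 'fy': 493.344, 'cx': 281.217, 'cy': 208.647, 'view': [[-0.011, -1.0, 0.0, 0.023], [0.997, -0.011, 0.082, -0.577], [-0.082, 0.001, 0.997, -1.362], [0.0, 0.0, 0.0, 1.0]]}
```

View pics/top0.png

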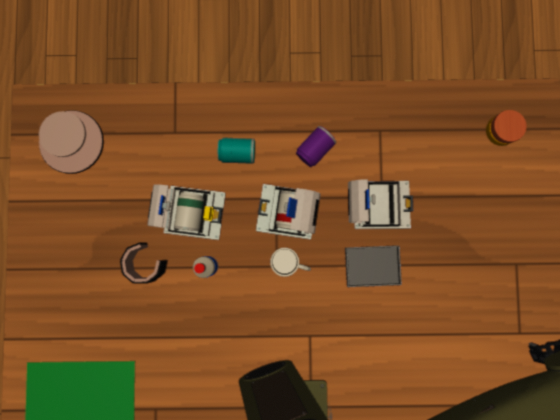

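View pics/side0.png

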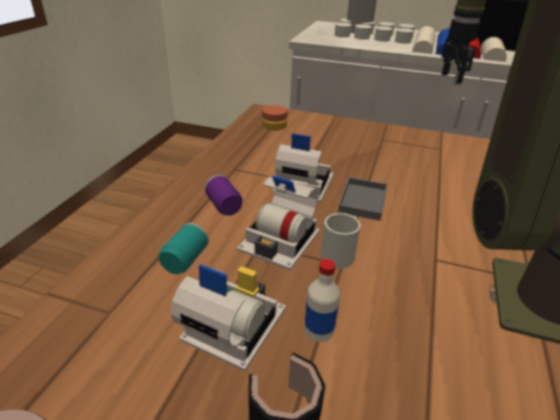

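Top view: there are three cradles. The left one (187,212) has the green band and the clip at (212,213). The middle one (288,210) has the red band and its catch on the left. The right one (380,204) is empty. The tray is at (373,266), the mug at (285,262), the bottle at (204,267) and the element at (142,263). The turquoise (237,151) and purple (315,147) cylinders are look-alikes to leave alone. I'll enlarge the cradle area to confirm this and measure it.

```bash
cat > h.py <<'E'
import cv2,numpy as np
def ray(p,u,v):
    V=np.array(p["view"]);R=V[:3,:3];c=-R.T@V[:3,3]
    d=R.T@np.array([(u-p["cx"])/p["fx"],-(v-p["cy"])/p["fy"],-1.]);return c,d/np.linalg.norm(d)
def onplane(p,u,v,z):
    c,d=ray(p,u,v);return c+d*(z-c[2])/d[2]
def proj(p,X):
    V=np.array(p["view"]);q=V[:3,:3]@np.array(X)+V[:3,3]
    return np.array([p["cx"]+p["fx"]*q[0]/-q[2],p["cy"]-p["fy"]*q[1]/-q[2]])
def two(p1,a,p2,b):
    c1,d1=ray(p1,*a);c2,d2=ray(p2,*b)
    s=np.linalg.lstsq(np.c_[d1,-d2],c2-c1,rcond=None)[0]
    x,y=c1+s[0]*d1,c2+s[1]*d2;return (x+y)/2,np.linalg.norm(x-y)
def blobs(im,name,lo,hi,amin=12):
    h=cv2.cvtColor(im,cv2.COLOR_RGB2HSV);m=cv2.inRange(h,np.array(lo),np.array(hi))
    n,_,s,c=cv2.connectedComponentsWithStats(m)
    for i in range(1,n):
        if s[i,4]>=amin:print(name,np.round(c[i],1),s[i].tolist())
    return m
E
python3 - <<'E'
from h import *
from station import r
T=cv2.imread("pics/top0.png");S=cv2.imread("pics/side0.png")
cv2.imwrite("pics/topc.png",cv2.resize(T[172:292,140:420],None,fx=2.85,fy=2.85,interpolation=cv2.INTER_CUBIC))
for n,I in(("top",T),("side",S)):
    I=I[:,:,::-1].copy();print(n)
    blobs(I,"yel",(20,150,90),(32,255,255));blobs(I,"blue",(105,130,60),(125,255,255));blobs(I,"grn",(60,60,20),(88,255,255));blobs(I,"red",(0,200,90),(5,255,255))
    m=blobs(I,"grey",(0,0,40),(180,60,110),400)
E
```

```text
top
yel [408.1 203.6] [407, 201, 3, 6, 15]
yel [262.6 206.6] [261, 204, 5, 7, 22]
yel [209.5 213.3] [203, 206, 16, 16, 167]
yel [ 78. 361.] [61, 361, 35, 1, 35]
yel [ 26.1 371. ] [26, 362, 2, 19, 19]
yel [ 25. 398.] [25, 389, 1, 19, 19]
yel [134. 399.] [134, 393, 1, 13, 13]
blue [367. 199.] [366, 190, 3, 19, 55]
blue [160.9 204.7] [159, 196, 5, 18, 41]
blue [291.1 207.4] [287, 198, 9, 19, 131]
grn [234.8 150. ] [218, 138, 34, 25, 785]
grn [253. 152.] [253, 144, 1, 17, 17]
grn [190.2 202.7] [178, 199, 25, 9, 152]
grn [ 80.  390.9] [26, 362, 108, 58, 6076]
red [282.6 217.4] [278, 214, 12, 7, 59]
red [199.2 267.8] [195, 264, 10, 9, 72]
grey [372.7 265.8] [346, 247, 54, 39, 1940]
side
yel [269.  124.2] [264, 122, 9, 6, 12]
yel [247.  280.9] [236, 267, 23, 29, 463]
blue [442.5  39.2] [437, 29, 13, 24, 165]
blue [300.5 141.4] [293, 135, 16, 14, 196]
blue [283.7 182.1] [274, 177, 19, 13, 108]
blue [212.6 279.3] [200, 266, 26, 28, 500]
blue [319.8 321.5] [306, 307, 30, 27, 549]
grn [182.4 248.4] [159, 224, 48, 49, 1485]
red [475.2  43.5] [470, 39, 10, 11, 69]
red [286.4 222.7] [282, 213, 11, 20, 84]
red [326.7 265.6] [321, 260, 13, 12, 127]
grey [358.6  17.5] [336, 0, 41, 39, 934]
grey [397.8  89.8] [290, 42, 226, 96, 13618]
grey [306.8 177.5] [276, 165, 54, 35, 589]
grey [362.7 198.5] [339, 179, 47, 40, 1430]
grey [282.9 240.9] [247, 218, 69, 44, 795]
grey [339.1 247.6] [322, 228, 36, 40, 930]
grey [232.8 331.5] [173, 300, 103, 60, 1403]
```

View pics/topc.png

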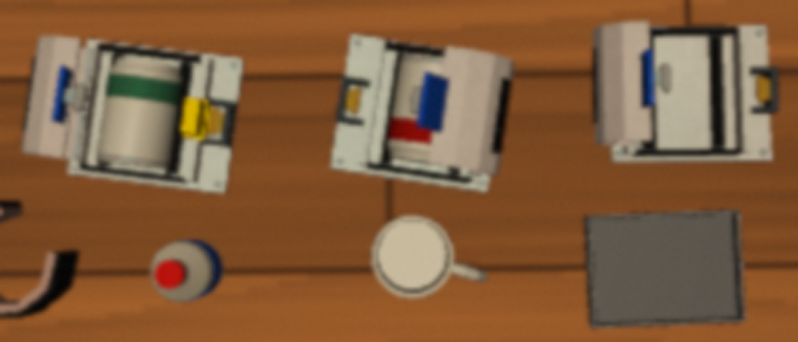

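The crop confirms it. The left cradle has the green band, with the yellow clip on its right rim at crop (196,118). The middle one has the red band, its catch on the left (353,98), and a half-lowered cover with its tab at (432,102). The right one is empty. The tray corners are near crop (586,215), (740,211), (743,319) and (590,325).

Run:
```python
from h import *
from station import r
pt,ps=r.camera_params("top"),r.camera_params("side")
f=lambda a:np.array(a)/2.85+[140,172]
def pl(a,z):return onplane(pt,*f(a),z)[:2]
for n,c in(("A",dict(TR=(243,57),BR=(227,191),BL=(68,174),TL=(87,40))),("B",dict(TL=(350,34),BL=(331,168),BR=(488,191))),("tray",dict(TL=(586,215),TR=(740,211),BR=(743,319),BL=(590,325)))):
    z=.025 if n=="tray" else .006
    P={k:pl(v,z) for k,v in c.items()};print(n,{k:np.round(v,3).tolist() for k,v in P.items()})
    if n=="tray":print(np.mean(list(P.values()),0))
    ks=list(P)
    for i in range(len(ks)-1):
        d=P[ks[i+1]]-P[ks[i]];print(ks[i],ks[i+1],np.hypot(*d).round(3),np.degrees(np.arctan2(d[1],d[0])).round(1))
    if n=="A":print("ctr",(P["TR"]+P["BL"])/2)
    if n=="B":print("ctr",(P["TL"]+P["BR"])/2)
for n,a,b in(("clip",(209.5,213.3),(247,280.9)),("tabA",(160.9,204.7),(212.6,279.3)),("tabB",(291.1,207.4),(283.7,182.1)),("tabC",(367,199),(300.5,141.4)),("cap",(199.2,267.8),(326.7,265.6))):
    x,e=two(pt,a,ps,b);print(n,x.round(3),e.round(4))
print("mug",pl((411,255),.095),"elem",onplane(pt,142,263,.075))
```

```text
A {'TR': [0.628, 0.176], 'BR': [0.495, 0.192], 'BL': [0.513, 0.35], 'TL': [0.647, 0.332]}
TR BR 0.135 173.1
BR BL 0.159 83.3
BL TL 0.135 -7.6
ctr [0.57066194 0.26258534]
B {'TL': [0.65, 0.068], 'BL': [0.516, 0.088], 'BR': [0.492, -0.067]}
TL BL 0.135 171.5
BL BR 0.158 -99.0
ctr [5.70910526e-01 3.88189466e-04]
tray {'TL': [0.467, -0.162], 'TR': [0.469, -0.313], 'BR': [0.364, -0.312], 'BL': [0.36, -0.163]}
[ 0.41502656 -0.23750802]
TL TR 0.151 -89.2
TR BR 0.105 179.8
BR BL 0.149 91.6
clip [0.565 0.212 0.065] 0.0025
tabA [0.579 0.32  0.163] 0.0012
tabB [ 0.569 -0.008  0.155] 0.0002
tabC [ 0.588 -0.201  0.162] 0.0003
cap [0.42  0.224 0.16 ] 0.0004
mug [0.43149591 0.01025245] elem [0.43116989 0.39120246 0.075     ]
```

>>> apply_moves(rows=[[[-0.004,0.0285,-0.0297,0,100],[-0.004,0.0285,-0.0297,0,100],[-0.004,0.0285,-0.0297,0,100],[-0.004,0.0285,-0.0297,0,100],[-0.004,0.0285,-0.0297,0,100],[-0.004,0.0285,-0.0297,0,100],[-0.004,0.0285,-0.0297,0,100],[-0.004,0.0285,-0.0297,0,100]]])

```text
time_s: 0.77
ee_pos: [0.3677, -0.2889, 0.2549]
tcp_rot: [[-0.007, 0.926, 0.377], [0.013, 0.377, -0.926], [-1.0, -0.002, -0.015]]
contact_force: [1.0, 0.5, -0.3]
grip_width: 0.0854
```

>>> apply_moves(rows=[[[0,0.0285,-0.0297,0,100],[0,0.0285,-0.0297,0,100],[0,0.0285,-0.0297,0,100],[0,0.0285,-0.0297,0,100],[0,0.0285,-0.0297,0,100],[0,0.0285,-0.0297,0,100],[0,0.0285,-0.0297,0,100],[0,0.0285,-0.0297,0,100]]])

```text
time_s: 1.43
ee_pos: [0.4862, 0.0227, 0.257]
tcp_rot: [[-0.005, 0.927, 0.375], [0.011, 0.375, -0.927], [-1.0, -0.0, -0.012]]
contact_force: [0.9, -0.4, -0.3]
grip_width: 0.0855
```

>>> apply_moves(rows=[[[0,0.025,-0.025,0,100],[0,0.025,-0.025,0,100],[0,0,0,-0.12,100],[0,0,0,-0.12,100],[0,0,0,-0.12,100],[0,0,0,-0.12,100],[0,0,0,-0.12,100],[0,0,0,-0.12,100]]])

```text
time_s: 2.1
ee_pos: [0.5133, 0.102, 0.2526]
tcp_rot: [[-0.013, 0.42, 0.907], [0.013, 0.908, -0.42], [-1.0, 0.006, -0.017]]
contact_force: [-0.1, -1.0, 0.5]
grip_width: 0.0853
```

>>> apply_moves(rows=[[[0,0,0,-0.12,100],[0,0,0,-0.12,100],[0,0,0,-0.1,100],[0,0,0,0,100]]])

```text
time_s: 2.43
ee_pos: [0.5118, 0.1022, 0.25]
tcp_rot: [[-0.017, 0.076, 0.997], [0.012, 0.997, -0.075], [-1.0, 0.011, -0.018]]
contact_force: [0.5, -0.0, 0.1]
grip_width: 0.0854
```

>>> apply_moves(rows=[[[0,0.03,0.012,0.025,100],[0,0.03,0.012,0.025,100],[0,0.03,0.012,0,100],[0,0.022,0.007,0,100],[0,0,0,0,100],[0,0,0,0,100]]])

```text
time_s: 2.93
ee_pos: [0.5677, 0.2118, 0.2473]
tcp_rot: [[-0.021, 0.147, 0.989], [0.011, 0.989, -0.147], [-1.0, 0.007, -0.022]]
contact_force: [-0.3, 0.3, -0.3]
grip_width: 0.0854
```

Run:
```python
from h import *
from station import r
o=r.get_obs();print(o["ee_pos"].round(4) if hasattr(o["ee_pos"],"round") else o["ee_pos"],np.round(o["tcp_rot"],3).tolist())
p=r.camera_params("wrist");im=r.capture("wrist");cv2.imwrite("pics/w1.png",im[:,:,::-1])
blobs(im,"yel",(20,150,90),(32,255,255),100)
print(proj(p,(.565,.2155,.095)),proj(p,o["ee_pos"]))
```

```text
[0.5677 0.2118 0.2473] [[-0.021, 0.147, 0.989], [0.011, 0.989, -0.147], [-1.0, 0.007, -0.022]]
yel [280.  187.9] [260, 173, 41, 33, 1245]
yel [316.  313.7] [304, 309, 24, 10, 188]
[280.2845572  194.23038687] [281.11280467 274.46936844]
```

View pics/w1.png

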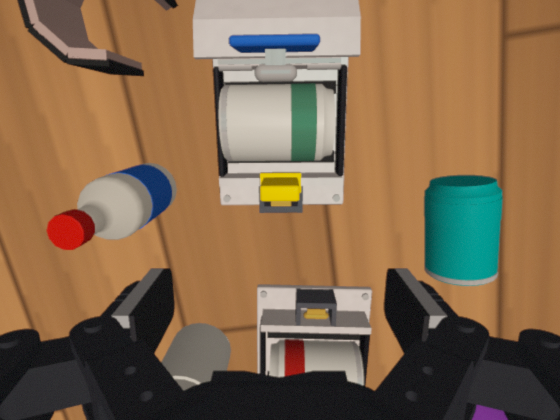

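The wrist view shows the clip at (280,188) aligned with the jaws, the green-banded tumbler behind it and tab A at (275,43). I'll measure the block's top face.

Run:
```python
from h import *
from station import r
im=cv2.imread("pics/w1.png")[:,:,::-1].copy();p=r.camera_params("wrist")
print(im[168:212:2,280].tolist())
print("cam",(-np.array(p["view"])[:3,:3].T@np.array(p["view"])[:3,3]).round(3))
for v in(173,182,185,196,199):print(v,onplane(p,280,v,.095).round(4))
# cradle A base near corners, hinge-side tab
for q in((220,204),(344,203)):print(q,onplane(p,*q,.006).round(4))
m=blobs(im,"blue",(105,130,60),(125,255,255),100)
print(onplane(p,275,43,.182).round(4))
```

```text
[[208, 201, 191], [207, 199, 189], [160, 140, 95], [225, 198, 0], [223, 196, 0], [132, 108, 6], [128, 104, 7], [127, 104, 0], [135, 112, 11], [204, 177, 0], [228, 201, 0], [228, 201, 0], [229, 201, 0], [228, 199, 0], [227, 198, 0], [227, 197, 0], [210, 182, 0], [190, 154, 60], [189, 152, 64], [131, 107, 74], [86, 88, 90], [88, 85, 88]]
cam [0.579 0.277 0.39 ]
173 [0.5672 0.2333 0.095 ]
182 [0.5661 0.2258 0.095 ]
185 [0.5657 0.2233 0.095 ]
196 [0.5643 0.2139 0.095 ]
199 [0.5639 0.2113 0.095 ]
(220, 204) [0.4919 0.1953 0.006 ]
(344, 203) [0.6289 0.1769 0.006 ]
blue [274.6  42.2] [230, 35, 90, 17, 1300]
blue [153.1 186. ] [118, 165, 54, 56, 1129]
[0.5784 0.3162 0.182 ]
```

>>> apply_moves(rows=[[[0.037,0.001,0.001,-0.02,100],[0.037,0.001,0,0,100],[0.037,0,0,0,100],[0.03,0,0,0,100],[0.02,0,0,0,100]]])

```text
time_s: 3.4
ee_pos: [0.5706, 0.2123, 0.091]
tcp_rot: [[-0.002, 0.136, 0.991], [0.015, 0.991, -0.136], [-1.0, 0.014, -0.004]]
contact_force: [-1.5, 0.4, 0.1]
grip_width: 0.0855
```

>>> apply_moves(rows=[[[0.012,0.002,-0.004,0,100],[0.012,0.002,-0.003,0,100],[0.006,0,0,0,100]]])

```text
time_s: 3.65
ee_pos: [0.5596, 0.2142, 0.055]
tcp_rot: [[-0.01, 0.142, 0.99], [0.012, 0.99, -0.142], [-1.0, 0.01, -0.012]]
contact_force: [-0.8, 0.7, 0.3]
grip_width: 0.0853
```

>>> apply_moves(rows=[[[-0.005,0.002,0.005,0,100],[0,0,0,0,50],[0,0,0,0,20],[0,0,0,0,20],[0,0,0,0,20],[0,0,0,0,20],[0,0,0,0,20],[0,0,0,0,20]]], grip_force=70)

```text
time_s: 4.32
ee_pos: [0.567, 0.2161, 0.0657]
tcp_rot: [[-0.006, 0.142, 0.99], [0.013, 0.99, -0.142], [-1.0, 0.012, -0.008]]
contact_force: [0.6, -0.1, -2.0]
grip_width: 0.0326
```

>>> apply_moves(rows=[[[-0.01,0,0,0,20],[-0.015,0,0,0,20],[-0.02,0,0,0,20],[-0.02,0,0,0,20],[-0.025,0,0,0,20],[-0.03,0,0,0,20],[-0.03,0,0,0,20],[-0.035,0,0,0,20]]])

```text
time_s: 4.98
ee_pos: [0.5642, 0.2128, 0.2541]
tcp_rot: [[-0.02, 0.143, 0.989], [0.011, 0.99, -0.143], [-1.0, 0.008, -0.021]]
contact_force: [1.3, 0.3, -1.6]
grip_width: 0.033
```

Run:
```python
from h import *
from station import r
im=r.capture("side");cv2.imwrite("pics/s1.png",im[:,:,::-1]);ps=r.camera_params("side")
blobs(im,"yel",(20,150,90),(32,255,255));print(proj(ps,r.get_obs()["ee_pos"]), r.get_obs()["grip_width"])
```

```text
yel [280.9 125.2] [277, 124, 8, 4, 14]
yel [245.6 198. ] [234, 177, 26, 43, 668]
[243.88483293 190.31123704] 0.03283142112980371
```

>>> apply_moves(rows=[[[-0.003,-0.039,-0.007,0,20],[-0.003,-0.039,-0.007,0,20],[-0.003,-0.039,-0.007,0,20],[-0.003,-0.039,-0.007,0,20],[0,-0.039,-0.007,0,20],[0,-0.039,-0.007,0,20],[0,-0.039,-0.007,0,20],[0,-0.039,-0.007,0,20]]])

```text
time_s: 5.7
ee_pos: [0.4719, -0.0924, 0.2921]
tcp_rot: [[0.029, 0.129, 0.991], [0.015, 0.992, -0.129], [-0.999, 0.019, 0.027]]
contact_force: [0.6, -1.2, -1.0]
grip_width: 0.0329
```

>>> apply_moves(rows=[[[0,-0.039,-0.007,0,20],[0,-0.039,-0.007,0,20],[0,-0.025,-0.007,0,20],[0,0,0,-0.07,20],[0,0,0,-0.07,20]]])

```text
time_s: 6.12
ee_pos: [0.4325, -0.2042, 0.2976]
tcp_rot: [[0.039, -0.004, 0.999], [0.005, 1.0, 0.004], [-0.999, 0.005, 0.039]]
contact_force: [-0.7, 0.3, -0.5]
grip_width: 0.0328
```

>>> apply_moves(rows=[[[0.03,-0.02,-0.01,0,20],[0.035,-0.014,-0.01,0,20],[0.038,0,-0.006,0,20],[0.038,0,0,0,20],[0.038,0,0,0,20],[0.02,0,0,0,20],[0,0,0,0,20]]])

```text
time_s: 6.7
ee_pos: [0.4193, -0.2474, 0.1063]
tcp_rot: [[0.061, -0.001, 0.998], [-0.014, 1.0, 0.002], [-0.998, -0.014, 0.061]]
contact_force: [-0.4, -0.4, -1.4]
grip_width: 0.0328
```

>>> apply_moves(rows=[[[0.015,0.005,-0.004,0,20],[0.015,0.004,-0.003,0,20],[0.01,0,0,0,20],[0.005,0,0,0,20],[0,0,0,0,20]]])

```text
time_s: 7.12
ee_pos: [0.419, -0.2423, 0.0675]
tcp_rot: [[0.07, -0.001, 0.998], [-0.021, 1.0, 0.002], [-0.997, -0.021, 0.07]]
contact_force: [0.0, -0.8, -1.1]
grip_width: 0.0331
```

>>> apply_moves(rows=[[[0.009,0.002,-0.003,0,20],[0.008,0,-0.001,0,20],[0,0,0,0,55],[0,0,0,0,55],[0,0,0,0,55],[0,0,0,0,55]]])

```text
time_s: 7.62
ee_pos: [0.4197, -0.2435, 0.0542]
tcp_rot: [[0.077, -0.001, 0.997], [-0.027, 1.0, 0.003], [-0.997, -0.027, 0.077]]
contact_force: [0.2, -0.1, -0.2]
grip_width: 0.047
```

>>> apply_moves(rows=[[[-0.015,0,0.001,0,55],[-0.02,0,0.0015,0,55],[-0.03,0,0.002,0,40],[-0.035,0,0.002,0,20],[-0.035,0,0.002,0,0],[-0.035,0,0.002,0,0],[-0.025,0,0.002,0,0]]])

```text
time_s: 8.2
ee_pos: [0.4133, -0.2356, 0.2507]
tcp_rot: [[0.065, -0.0, 0.998], [-0.018, 1.0, 0.002], [-0.998, -0.018, 0.065]]
contact_force: [0.3, -0.7, 0.0]
grip_width: -0.0
```

Run:
```python
from h import *
from station import r
im=r.capture("wrist");cv2.imwrite("pics/w2.png",im[:,:,::-1])
im=r.capture("side");ps=r.camera_params("side")
blobs(im,"yel",(20,150,90),(32,255,255));print([proj(ps,(.415,-.2375,z)) for z in(.03,.06)])
```

```text
yel [275.  125.5] [268, 123, 15, 5, 23]
yel [358.5 200. ] [351, 192, 15, 17, 199]
[array([363.96003304, 192.0925394 ]), array([365.64542257, 182.38338074])]
```

View pics/w2.png

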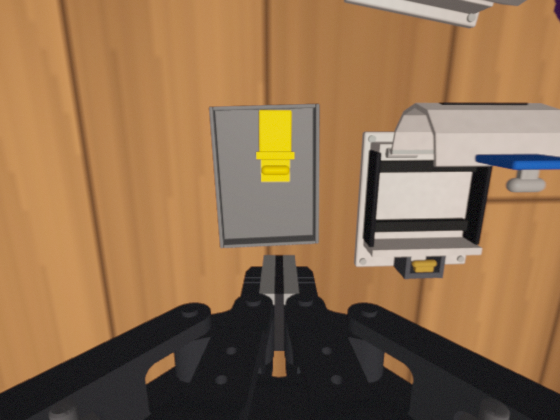

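The wrist view shows the clip lying flat inside the tray, with its grip block near (275,130) and the tray walls spanning rows 103–245. Next is cover A: I'll pass over the top and come down behind its tab.

>>> apply_moves(rows=[[[0,0.0385,0.0108,0,0],[0,0.0385,0.0108,0,0],[0,0.0385,0.0108,0,0],[0,0.0385,0.0108,0,0],[0,0.0385,0.0108,0,0],[0,0.0385,0.0108,0,0],[0,0.0385,0.0108,0,0],[0,0.0385,0.0108,0,0]]])

```text
time_s: 8.97
ee_pos: [0.5047, 0.0745, 0.2529]
tcp_rot: [[0.077, 0.019, 0.997], [-0.029, 0.999, -0.016], [-0.997, -0.028, 0.077]]
contact_force: [0.4, -0.3, 0.4]
grip_width: -0.0001
```

>>> apply_moves(rows=[[[0,0.0385,0.0108,0,0],[0,0.0385,0.0108,0,0],[0,0.0385,0.0108,0,0],[0,0.0385,0.0108,0,0],[0,0.0385,0.0108,0,0],[0,0.0385,0.0108,0,0],[0,0.0385,0.0108,0,0],[0,0.036,0.0108,0.1,0]]])

```text
time_s: 9.63
ee_pos: [0.5941, 0.3934, 0.2434]
tcp_rot: [[0.072, 0.115, 0.991], [-0.032, 0.993, -0.113], [-0.997, -0.024, 0.075]]
contact_force: [0.3, 0.5, 0.7]
grip_width: 0.0001
```

>>> apply_moves(rows=[[[0.03,-0.005,-0.004,0,0],[0.03,-0.005,-0.004,0,0],[0.02,-0.005,-0.004,0,0],[0.0,0,0,0,0]]])

```text
time_s: 9.97
ee_pos: [0.5872, 0.3877, 0.1574]
tcp_rot: [[0.073, 0.109, 0.991], [-0.028, 0.994, -0.107], [-0.997, -0.02, 0.076]]
contact_force: [-0.9, -0.1, -1.3]
grip_width: -0.0
```

```bash
cat >> h.py <<'E'
HA=(np.array([.578,.3235]),np.radians(-7.2));HB=(np.array([.562,-.060]),np.radians(171.3))
def sz(o,H):
    h,a=H;x=np.array([np.cos(a),np.sin(a)]);y=np.array([-x[1],x[0]]);d=o["ee_pos"][:2]-h
    R=np.array(o["tcp_rot"]);s,z=-d@y,o["ee_pos"][2]
    print("t %.2f along %.4f s %.4f z %.4f | tool y.yH %.3f tool z.xH %.3f"%(o["time_s"],d@x,s,z,R[:2,1]@y,R[:2,2]@x),"F",np.round(o["contact_force"],1))
E
python3 - <<'E'
from h import *
from station import r
sz(r.get_obs(),HA)
im=r.capture("wrist");cv2.imwrite("pics/w3.png",im[:,:,::-1])
E
```

```text
t 9.97 along 0.0010 s -0.0649 z 0.1574 | tool y.yH 1.000 tool z.xH 0.997 F [-0.9 -0.1 -1.3]
```

View pics/w3.png

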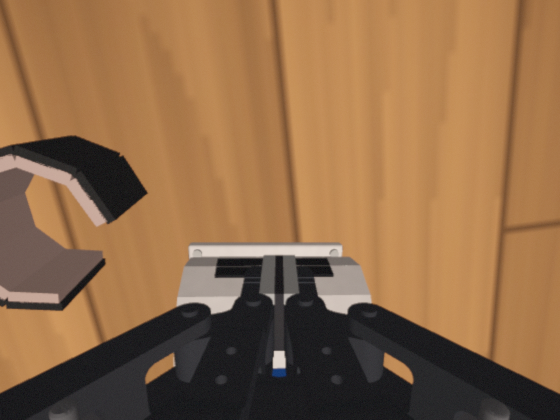

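The fingertip is centred behind tab A and the element is well clear to the left. Now I'll sweep the cover down along its arc.

>>> apply_moves(rows=[[[-0.003,-0.023,0,0,0],[-0.002,-0.023,0,0,0],[0,-0.022,0,0,0],[0.002,-0.021,0,0,0],[0.006,-0.018,0,0,0]]])

```text
time_s: 10.43
ee_pos: [0.5795, 0.2846, 0.1658]
tcp_rot: [[0.085, 0.105, 0.991], [-0.017, 0.994, -0.104], [-0.996, -0.009, 0.086]]
contact_force: [0.8, 1.9, -0.7]
grip_width: 0.0003
```

Run:
```python
from h import *
from station import r
sz(r.get_obs(),HA);ps=r.camera_params("side")
im=r.capture("side");blobs(im,"blue",(105,130,60),(125,255,255),60)
```

```text
t 10.43 along 0.0064 s 0.0384 z 0.1658 | tool y.yH 1.000 tool z.xH 0.996 F [ 0.8  1.9 -0.7]
blue [300.4 141.3] [293, 134, 16, 15, 199]
blue [283.8 182.1] [274, 177, 19, 13, 106]
blue [228.7 270.9] [213, 259, 28, 25, 422]
blue [319.7 321.5] [306, 307, 30, 27, 545]
```

>>> apply_moves(rows=[[[0.014,-0.012,-0.004,0,0],[0.016,-0.014,-0.004,0,0],[0.016,-0.012,-0.002,0,0],[0.016,-0.01,-0.002,0,0]]])

```text
time_s: 10.82
ee_pos: [0.576, 0.2367, 0.116]
tcp_rot: [[0.107, 0.108, 0.988], [-0.01, 0.994, -0.108], [-0.994, 0.002, 0.107]]
contact_force: [-1.9, 1.3, 0.9]
grip_width: 0.0002
```

Run:
```python
from h import *
from station import r
sz(r.get_obs(),HA)
```

```text
t 10.82 along 0.0089 s 0.0864 z 0.1160 | tool y.yH 1.000 tool z.xH 0.994 F [-1.9  1.3  0.9]
```

>>> apply_moves(rows=[[[0.014,-0.009,-0.006,0,0],[0.014,-0.009,-0.006,0,0],[0.012,-0.004,-0.003,0,0],[0.01,-0.003,0,0,0]]])

```text
time_s: 11.15
ee_pos: [0.5694, 0.2137, 0.0704]
tcp_rot: [[0.12, 0.11, 0.987], [-0.006, 0.994, -0.111], [-0.993, 0.008, 0.12]]
contact_force: [0.2, 0.9, 0.7]
grip_width: -0.0001
```

Run:
```python
from h import *
from station import r
sz(r.get_obs(),HA)
```

```text
t 11.15 along 0.0052 s 0.1100 z 0.0704 | tool y.yH 1.000 tool z.xH 0.993 F [0.2 0.9 0.7]
```

>>> apply_moves(rows=[[[0.008,0,-0.002,0,0],[0.008,0,-0.002,0,0],[0.006,0,-0.001,0,0],[0.005,0,0,0,0]]])

```text
time_s: 11.48
ee_pos: [0.5713, 0.2141, 0.0521]
tcp_rot: [[0.12, 0.11, 0.987], [-0.01, 0.994, -0.11], [-0.993, 0.003, 0.12]]
contact_force: [-32.2, -10.6, 52.8]
grip_width: 0.0001
```

>>> apply_moves(rows=[[[-0.01,0,0,0,0],[-0.02,0,0.002,0,0],[-0.035,0,0.004,0,0],[-0.038,0,0.004,0,0],[-0.038,0,0.004,0,0],[-0.038,0,0.004,0,0]]])

```text
time_s: 11.98
ee_pos: [0.5639, 0.2154, 0.2293]
tcp_rot: [[0.101, 0.109, 0.989], [-0.014, 0.994, -0.108], [-0.995, -0.003, 0.101]]
contact_force: [1.2, 0.4, -0.1]
grip_width: 0.0002
```

Run:
```python
from h import *
from station import r
o=r.get_obs();print(o["joint_pos"],o["contact_force"])
im=r.capture("side");blobs(im,"blue",(105,130,60),(125,255,255),60);ps=r.camera_params("side")
cv2.imwrite("pics/s2.png",cv2.resize(im[120:380,150:410,::-1],None,fx=2.3,fy=2.3,interpolation=cv2.INTER_CUBIC))
h,a=HA;y=np.array([-np.sin(a),np.cos(a)]);x=np.array([np.cos(a),np.sin(a)])
for th in(0,.05,.12):
    for dx in(-.025,.025):
        for rr in(.093,.137):
            q=h-y*(rr*np.cos(th)-.008*np.sin(th))+dx*x;print(th,dx,rr,proj(ps,[*q,.045+rr*np.sin(th)+.008*np.cos(th)]).round(1))
```

```text
[ 0.29554556 -0.02918171  1.81466724 -0.04479067  1.26406265  0.4159661 ] [ 1.22583464  0.42333372 -0.08194149]
blue [446.5  45.9] [437, 38, 19, 17, 251]
blue [300.5 141.4] [293, 135, 16, 14, 196]
blue [250.8 283.7] [237, 276, 27, 17, 264]
blue [319.7 321.5] [306, 307, 30, 27, 546]
0 -0.025 0.093 [254.9 297. ]
0 -0.025 0.137 [265.9 281.8]
0 0.025 0.093 [231.4 287.8]
0 0.025 0.137 [243.1 273.3]
0.05 -0.025 0.093 [254.8 295.4]
0.05 -0.025 0.137 [265.8 279.4]
0.05 0.025 0.093 [231.1 286.2]
0.05 0.025 0.137 [242.9 270.9]
0.12 -0.025 0.093 [254.5 293.3]
0.12 -0.025 0.137 [265.5 276.2]
0.12 0.025 0.093 [230.7 284. ]
0.12 0.025 0.137 [242.4 267.7]
```

View pics/s2.png

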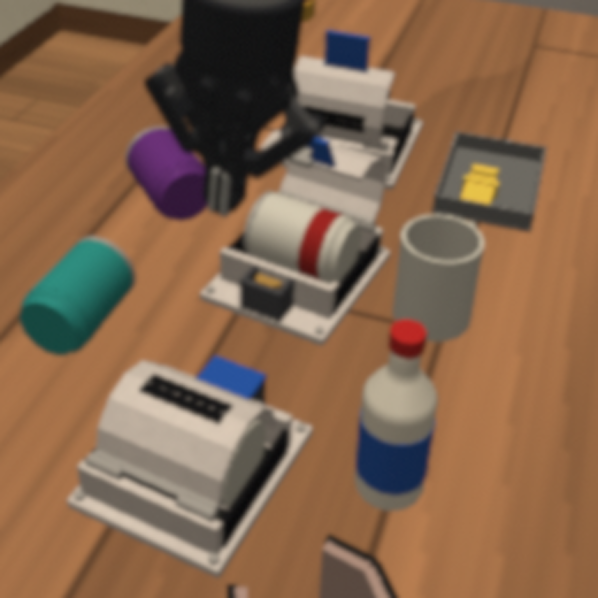

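Side crop: cover A lies shut with its tab at (232,378), and the projected θ=0 corners match the measured blob. The clip lies in the tray at (480,185). Cover B stands half open with its tab at (322,150), so that is next.

>>> apply_moves(rows=[[[0,-0.036,0.0034,0.04,0],[0,-0.036,0.0034,0,0],[0,-0.036,0.0034,0,0],[0,-0.036,0.0034,0,0],[0,-0.036,0.0034,0,0],[0,-0.036,0.0034,0,0],[0,-0.036,0.0034,0,0],[0.0,0,0,0,0]]])

```text
time_s: 12.7
ee_pos: [0.5638, -0.0394, 0.2509]
tcp_rot: [[0.139, 0.139, 0.98], [-0.004, 0.99, -0.14], [-0.99, 0.016, 0.138]]
contact_force: [0.7, 0.3, 0.4]
grip_width: -0.0
```

Run:
```python
from h import *
from station import r
sz(r.get_obs(),HB);print(np.round(r.get_obs()["tcp_rot"],3).tolist())
```

```text
t 12.70 along 0.0014 s 0.0207 z 0.2509 | tool y.yH -1.000 tool z.xH -0.990 F [0.7 0.3 0.4]
[[0.139, 0.139, 0.98], [-0.004, 0.99, -0.14], [-0.99, 0.016, 0.138]]
```

>>> apply_moves(rows=[[[0.03,0.002,-0.004,0,0],[0.03,0.002,-0.004,0,0],[0.02,0.002,-0.004,0,0],[0,0,0,0,0]]])

```text
time_s: 13.03
ee_pos: [0.5679, -0.0341, 0.1707]
tcp_rot: [[0.148, 0.145, 0.978], [-0.005, 0.989, -0.146], [-0.989, 0.017, 0.147]]
contact_force: [-0.9, -0.1, -0.7]
grip_width: 0.0001
```

Run:
```python
from h import *
from station import r
sz(r.get_obs(),HB);print(np.round(r.get_obs()["tcp_rot"],3).tolist())
```

```text
t 13.03 along -0.0020 s 0.0265 z 0.1707 | tool y.yH -1.000 tool z.xH -0.989 F [-0.9 -0.1 -0.7]
[[0.148, 0.145, 0.978], [-0.005, 0.989, -0.146], [-0.989, 0.017, 0.147]]
```

>>> apply_moves(rows=[[[0.013,0.015,-0.002,0,0],[0.01,0.013,-0.001,0,0],[0.01,0.014,-0.001,0,0],[0.014,0.012,-0.002,0,0],[0.014,0.011,-0.002,0,0]]])

```text
time_s: 13.45
ee_pos: [0.5844, 0.0332, 0.1157]
tcp_rot: [[0.158, 0.146, 0.977], [-0.008, 0.989, -0.146], [-0.987, 0.015, 0.157]]
contact_force: [-0.1, -1.8, 0.0]
grip_width: 0.0001
```

Run:
```python
from h import *
from station import r
sz(r.get_obs(),HB)
im=r.capture("side");blobs(im,"blue",(105,130,60),(125,255,255),60)
```

```text
t 13.45 along -0.0080 s 0.0955 z 0.1157 | tool y.yH -1.000 tool z.xH -0.988 F [-0.1 -1.8  0. ]
blue [250.8 283.7] [237, 276, 27, 16, 263]
blue [319.7 321.5] [306, 307, 30, 27, 548]
```

>>> apply_moves(rows=[[[0.014,0.003,-0.006,0,0],[0.014,0.003,-0.006,0,0],[0.012,0.003,-0.003,0,0],[0.008,0.002,-0.002,0,0]]])

```text
time_s: 13.83
ee_pos: [0.582, 0.0507, 0.0688]
tcp_rot: [[0.167, 0.141, 0.976], [-0.006, 0.99, -0.142], [-0.986, 0.018, 0.166]]
contact_force: [0.2, -1.4, 0.9]
grip_width: -0.0001
```

Run:
```python
from h import *
from station import r
sz(r.get_obs(),HB)
```

```text
t 13.83 along -0.0030 s 0.1125 z 0.0688 | tool y.yH -1.000 tool z.xH -0.986 F [ 0.2 -1.4  0.9]
```

>>> apply_moves(rows=[[[0.008,0,-0.0015,0,0],[0.007,0,-0.0015,0,0],[0.005,0,-0.001,0,0]]])

```text
time_s: 14.08
ee_pos: [0.5839, 0.0521, 0.0524]
tcp_rot: [[0.169, 0.139, 0.976], [-0.005, 0.99, -0.141], [-0.986, 0.019, 0.168]]
contact_force: [-22.9, -1.9, 43.8]
grip_width: -0.0002
```

>>> apply_moves(rows=[[[-0.01,0,0,0,0],[-0.02,0,0.002,0,0],[-0.035,0,0.004,0,0],[-0.038,0,0.004,0,0],[-0.038,0,0.004,0,0],[-0.038,-0.01,0.004,0,0],[-0.02,0,0.004,0,0],[0,0,0,0,0]]])

```text
time_s: 14.75
ee_pos: [0.5699, 0.0389, 0.2604]
tcp_rot: [[0.165, 0.14, 0.976], [-0.006, 0.99, -0.141], [-0.986, 0.018, 0.164]]
contact_force: [1.2, 0.1, 0.6]
grip_width: -0.0001
```

Run:
```python
from h import *
from station import r
o=r.get_obs();print(o["ee_pos"],o["contact_force"])
ps,pt=r.camera_params("side"),r.camera_params("top")
im=r.capture("side");print("side");blobs(im,"blue",(105,130,60),(125,255,255),40);blobs(im,"red",(0,200,90),(5,255,255))
t=r.capture("top");print("top");blobs(t,"yel",(20,150,90),(32,255,255),30);blobs(t,"blue",(105,130,60),(125,255,255));blobs(t,"red",(0,200,90),(5,255,255))
for n,(h,a) in(("A",HA),("B",HB)):
    y=np.array([-np.sin(a),np.cos(a)]);x=np.array([np.cos(a),np.sin(a)])
    for th in(0,.1):
        P=np.array([[*(h-y*(rr*np.cos(th)-.008*np.sin(th))+dx*x),.045+rr*np.sin(th)+.008*np.cos(th)] for dx in(-.025,.025) for rr in(.093,.137)])
        for m,p in(("side",ps),("top",pt)):
            q=np.array([proj(p,X) for X in P]);print(n,th,m,"bbox",q.min(0).round(1),q.max(0).round(1))
A=cv2.resize(im[140:320,180:360,::-1],(400,400),interpolation=cv2.INTER_CUBIC)
B=cv2.resize(t[165:295,120:425,::-1],(800,341)[:2],interpolation=cv2.INTER_CUBIC)
C=np.zeros((600,800,3),np.uint8);A=A[:259*1];C[:341]=B;C[341:]=cv2.resize(im[110:320,150:410,::-1],(321,259));
C[:341]=B;C[341:,400:]=cv2.resize(im[190:320,180:380,::-1],(400,259),interpolation=cv2.INTER_CUBIC) if False else C[341:,400:]
C[341:,:400]=cv2.resize(im[155:315,180:427,::-1],(400,259),interpolation=cv2.INTER_CUBIC)
cv2.imwrite("pics/fin.png",C)
```

```text
[0.56989099 0.03890954 0.26038737] [1.24578357 0.05299859 0.64669672]
side
blue [446.5  41.9] [437, 29, 19, 26, 385]
blue [300.3 141.3] [293, 133, 16, 16, 201]
blue [268.  236.7] [255, 229, 26, 17, 267]
blue [250.8 283.7] [237, 276, 27, 17, 264]
blue [319.7 321.5] [306, 307, 30, 27, 547]
red [469.3  43.5] [461, 31, 19, 25, 348]
red [326.6 266. ] [321, 260, 13, 14, 137]
top
yel [360.6 262.9] [348, 256, 27, 15, 338]
yel [ 80.5 361. ] [60, 361, 42, 1, 42]
blue [367.  198.8] [366, 190, 3, 19, 54]
blue [211.4 213.7] [203, 205, 18, 18, 261]
red [199.2 267.8] [195, 264, 10, 9, 72]
A 0 side bbox [231.4 273.3] [265.9 297. ]
A 0 top bbox [201.9 203.6] [220.1 223.5]
A 0.1 side bbox [230.8 268.6] [265.6 293.8]
A 0.1 top bbox [200.9 203.3] [219.  223.2]
B 0 side bbox [253.7 226.4] [283.5 244.3]
B 0 top bbox [258.5 197.1] [276.9 217.3]
B 0.1 side bbox [254.1 222.8] [283.9 238.9]
B 0.1 top bbox [258.8 196.7] [277.3 217.1]Traceback (most recent call last):
  File "<stdin>", line 15, in <module>
ValueError: could not broadcast input array from shape (259,321,3) into shape (259,800,3)
```

Numerically, both tab outlines match θ=0, tab C hasn't moved, and the clip is inside the tray. I'll take one last look before handing in.

Run:
```python
from h import *
from station import r
im=r.capture("side");cv2.imwrite("pics/fin.png",cv2.resize(im[110:420,150:420,::-1],(522,600),interpolation=cv2.INTER_CUBIC))
```

```text
(no output)
```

View pics/fin.png

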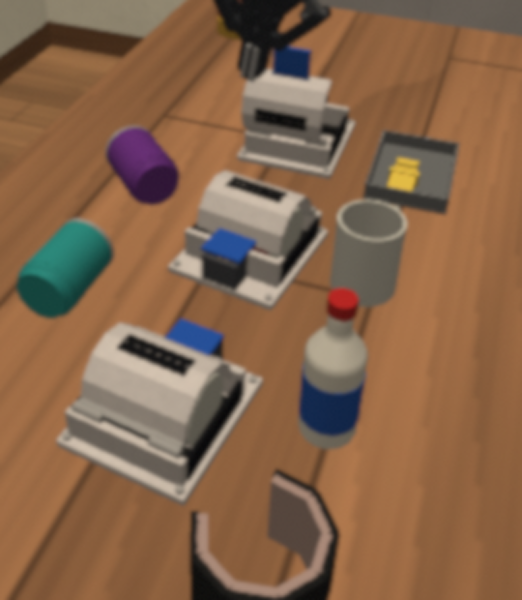

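The last picture shows covers A (tab at 195,338) and B (tab at 229,246) shut. Cover C is still open as it began, the clip lies in the tray (404,175), the mug, bottle and element stand in place, and the gripper touches nothing.

```bash
python3 -c "
from station import r
print(r.close_job(),r.get_obs()['time_s'])"
```

```text
the job is handed in; nothing more can be done
the job is handed in; nothing more can be done
```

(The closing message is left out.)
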